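Tighten the drill stand's hold-down nut between its cheeks

TASK

The hold-down nut of the drill stand's foot is loose. With the big end of the ring spanner, tighten it clockwise (seen from above) until it stops dead; the cheeks beside it leave only a short swing, so lift the spanner and reseat it for each stroke. Leave the spanner sitting fully down on the nut with its big ring, don't turn the nut with the fingers, and leave the other things on the table where they are.

Things in the scene. Friction and masses are not known exactly. Their poses are not given: they have to be found in the camera images.
- foot: Grey steel foot of a bench drill stand, fixed. Origin: on the nut's axis at table height; z up; +x points out of the open side, away from the column. Plate 5 mm thick, x -142 to +50, y -64 to +64 mm. Round column 44 mm across, 200 mm tall at x = -112 mm, with a 68 mm collar and side knob near its top, and a 76 mm boss, 50 mm tall, at its base. Back wall at x = -78 mm, 52 mm tall.
- cheek_l (a point): Front top corner, inner side, of the upright cheek at the foot's +y: at x = +45, y = +48, z = 52 mm in the foot's frame. Cheeks are 8 mm thick, run parallel to foot x from -85 to +45 mm, and are 96 mm apart inside. With the ring down on the nut their front edges stop the handle at about 40 degrees either side of foot +x: a swing of about 80 degrees.
- cheek_r (a point): The same corner of the other cheek, at foot y = -48 mm. Clockwise strokes (seen from above) end with the handle against this cheek.
- nut_seat (a point): Centre of the nut's underside: on its axis, on top of the plate, 5 mm above the table; axes as the foot's. The nut is a plain steel hexagon, 30 mm across flats, 20 mm tall (top 25 mm above the table; the upper 3 mm are narrowed to 26.5 mm as a lead-in), with a 20 mm thick stud standing 7 mm above it.
- nut (a joint): Turn of the nut, rad: 0 is tight (a hard stop), negative is loose; it grows clockwise seen from above. Starts between -1.8 and -1.5; range from -3.2. About 0.6 N m of friction holds it at any angle. The value does not tell which way the flats face: at the stop they may face any way, so the seating angle must be seen or felt.
- spanner: Steel double-ended offset ring spanner, 0.42 kg (20 percent more or less), lying on both ring undersides. Origin: centre of the big ring at its underside; +x along the handle to the small ring, z up. Big ring 16 mm tall, about 54 mm outside. Small ring at x = 200 mm, 42 mm outside, hole 24 mm across flats, too small for the nut.
- big_ring (a point): Centre of the big ring at its underside (the spanner's origin); fully seated it lies at point nut_seat. Its through hole is a hexagon 33 mm across flats, two flats facing +x and -x of the spanner: about 1.5 mm free all round on the nut and 10 degrees of free turn either way. It fits every 60 degrees.
- handle (a point): Middle of the spanner's raised handle, a straight bar 14 mm wide and 13 mm tall, from 50 to 158 mm from the big ring's axis, with sloping necks to the rings. This point is 100 mm from that axis and 37 mm above the ring undersides, close to the centre of mass: the place to grip, across the 14 mm width.
- glue: White glue bottle, 54 mm in diameter and 120 mm tall, standing beside the foot; a bystander. Origin: middle of its underside.
- tile_stack: Stack of glued plywood hexagon tiles, about 80 mm across, 18 mm tall, on the robot side of the foot; a bystander. Origin: middle of its underside (of its first tile).
- tile_chain: Flat chain of plywood hexagon tiles, about 150 mm long, 6 mm thick; a bystander. Origin: middle of its underside (of its first tile).
- loose_nut: Spare steel nut lying on the table, 32 mm across, 18 mm tall; a bystander. Origin: middle of its underside.
- open_spanner: Flat open-ended spanner, 190 mm long, of no use here; a bystander. Origin: middle of its underside.
- tape: Roll of tape, 90 mm across, 24 mm tall; a bystander. Origin: middle of its underside.
Mind the look-alikes: they are no part of the job. What is shaped like the part that bears nut but green, pink or red is not meant.

How it is judged (in metres and radians):
On the way, in this order (a step that is already met when the one before it is completed fails the run):
1. the spanner's big ring is over the nut, gripping it to a good part of its height (horizontal distance between big_ring and nut_seat below 0.006 m and z of big_ring in the frame of nut_seat below 0.013 m and angle between spanner's own z axis and vertical below 0.25 rad), for 0.1 s.
2. the nut is turned past halfway (above -0.9 rad) with the big ring on it (all of step 1 and value of joint nut above -0.9 rad), for 0.05 s.
At the end, for the whole second after the job is handed in: The nut is tight (within 0.1 rad of its stop), the spanner's big ring sits fully down on it (axis within 4 mm, underside within 6 mm of the plate, not tilted more than 0.12 rad), at rest and released (value of joint nut above -0.1 rad and horizontal distance between big_ring and nut_seat below 0.004 m and z of big_ring in the frame of nut_seat below 0.006 m and angle between spanner's own z axis and vertical below 0.12 rad and linear speed of spanner below 0.02 m/s and contact force between the fingers and spanner below 0.1 N); the robot touches nothing.
It fails at once if the fingers press on the nut (contact force between the fingers and nut above 3 N).
It fails at once if another thing on the table is moved by more than 4 cm (distance of any of glue, tile_stack, tile_chain, loose_nut, open_spanner, tape from where it was at the start of the episode above 0.04 m).
It also fails if it takes over 72 s, if anything falls off the work surface, if the arm or the gripper's body presses on something with over 40 N, if the wrist force passes 120 N, or if a joint passes its speed limit or range.

ROBOT

A 7-joint arm with a two-finger parallel gripper is mounted at the origin on the work surface. World frame = base frame: x ahead of the robot, y to its left, z up, the work surface at z = 0. Lengths are in mm, angles in rad, forces in N, time in s.
With the tool pointing down it reaches from about 400 to 875 mm from the base axis. Payload 4.4 kg.
Tool frame: the origin (TCP) lies midway between the tips of the shut fingers; the grasp point (between the pads) lies behind it (bot.pinch_z is the y of the grasp point in the tool frame, in mm); y points along the fingers, z is the direction in which the jaws open and shut, and the axes are right-handed (so a half turn about y gives the same grasp; the last joint's range is limited). The gripper opens to 85 mm and grips with 20 to 120 N. Pads are 22 mm wide; open, the fingers measure 114 mm over their backs; the gripper's body (76 mm by 85 mm) begins 54 mm behind the grasp point. The pads swing forward as they close: fully open they stand 13 mm farther back than shut.
Start: joints at [1.16, 0.628, 0.038, 1.517, -0.027, 0.996, -0.02], TCP at [219.733, -611.748, 231.313] pointing down, gripper open.
Joint ranges: [-3.06, 3.06], [-0.37, 2.12], [-1.25, 1.32], [0.18, 2.47], [-1.1, 4.24], [0.23, 1.98], [-2.94, 2.94]. Speed limits (rad/s): [2.57, 2.57, 3.14, 3.14, 3.14, 3.14, 3.14].

INTERFACE

Orientations are given as a unit quaternion [x, y, z, w].
In Python, from rig import bot gives the robot as it stands. The module is installed in compiled form; this text tells all that it offers. Calls block until the motion is done:
- bot.move_pose(position, orientation): joint-space move of the TCP to a pose.
- bot.move_straight(position, velocity=150, ori=None): straight line of the TCP; ori=None keeps the orientation; velocity is the mean speed in mm/s.
- bot.movej(angles): joint-space move.
- bot.set_gripper(opening, effort=None): opening from 0.0 (shut) to 1.0 (fully open); effort is the grip in N (None keeps the last); returns when the fingers have stopped.
- bot.hold(seconds).
- bot.inverse_kinematics(position, orientation): joint angles nearest the present ones, or None.
- bot.get_state(): the state.
- bot.get_image(name): name is "scene" or "top" or "wrist"; returns a dict with "frame" (384x512x3 uint8, blue, green, red), "intrinsics" (3x3 intrinsics, pixels), "extrinsics" (4x4, takes a point from camera to world coordinates). Camera axes: x right, y down, z forward; pixel columns grow to the right and rows downward; lengths in mm; the calibration is good to about 2 mm. A picture is of the moment at which its call begins. There is no depth.
A pose or a line that the arm cannot do raises bot.Unreachable and nothing moves.
- bot.job_done(): hands the job in, once; it reports no verdict.
The state is a dict: "t": time; "qpos": joint angles; "dq": joint speeds; "joint_torque": joint torques, N m; "eef_pos": TCP position; "tcp_rot": TCP orientation; "force": force on the tool from outside, world axes, zero at the start; "wrist_torque": the same for the moment, N m; "gripper_width": opening from 0.0 (shut) to 1.0 (fully open).
Only numpy, scipy, OpenCV 4.12 (cv2) and the standard library are available. Lean on these libraries where they do the work, as an engineer would, in place of code of your own. Each camera call takes 0.05 s, during which the arm holds its last target.

## Working session

There is one attempt and no reset: what is moved stays moved. The work goes in short steps, each a Python script; the robot and the scene stay as the last script left them, time stands still between calls to the robot, and variables do not carry over. Pictures are saved under pics/ and viewed, and the job is handed in when it is done.

```bash
mkdir -p pics; ls; python3 - <<'E'
from rig import bot
import cv2,numpy as np
for n in("scene","top","wrist"):
    d=bot.get_image(n); cv2.imwrite(f"pics/a_{n}.png",d["frame"]); np.savez(f"pics/a_{n}.npz",K=d["intrinsics"],T=d["extrinsics"])
    print(n,np.round(d["intrinsics"],1).tolist(),np.round(d["extrinsics"],3).tolist())
s=bot.get_state();print(s,bot.pinch_z)
E
```

```text
pics
scene [[439.0, 0.0, 258.6], [0.0, 439.0, 194.3], [0.0, 0.0, 1.0]] [[-0.872, 0.397, -0.287, 899.375], [0.489, 0.693, -0.53, 629.566], [-0.012, -0.602, -0.798, 1076.142], [0.0, 0.0, 0.0, 1.0]]
top [[461.0, 0.0, 258.6], [0.0, 461.0, 195.8], [0.0, 0.0, 1.0]] [[0.017, -0.983, 0.18, 254.109], [-1.0, -0.015, 0.012, -43.701], [-0.009, -0.181, -0.984, 1700.921], [0.0, 0.0, 0.0, 1.0]]
wrist [[309.4, 0.0, 251.9], [0.0, 309.4, 192.1], [0.0, 0.0, 1.0]] [[0.337, -0.902, -0.268, 288.024], [-0.941, -0.324, -0.094, -587.06], [-0.002, 0.284, -0.959, 371.643], [0.0, 0.0, 0.0, 1.0]]
{'t': 0.15, 'qpos': array([ 1.16018986,  0.62914209,  0.03847164,  1.51811138, -0.02697995,
        0.99628711, -0.0199773 ]), 'dq': array([-0.00025928, -0.00369254,  0.00110779, -0.00269907, -0.00034032,
       -0.001357  , -0.00161084]), 'joint_torque': array([ 1.14734088e-03, -5.63801086e+01,  1.22784890e+00, -1.93653595e+01,
        1.11624153e-02,  7.36151560e-03, -8.12235015e-06]), 'eef_pos': array([ 219.56831887, -611.3073731 ,  230.60391515]), 'tcp_rot': array([-0.12140932,  0.69711853, -0.69612757,  0.12121033]), 'force': array([0.43978252, 0.31490591, 0.37527103]), 'wrist_torque': array([-0.01825794,  0.03087074, -0.01100238]), 'gripper_width': 0.9999299698694096} -18.700000000000003
```

View pics/a_scene.png

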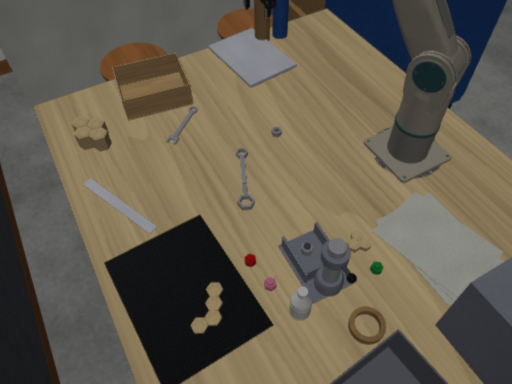

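View pics/a_top.png

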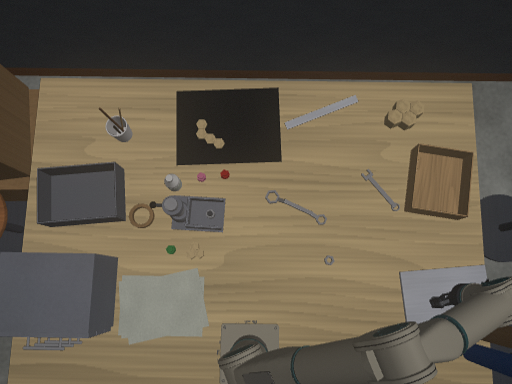

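View pics/a_wrist.png

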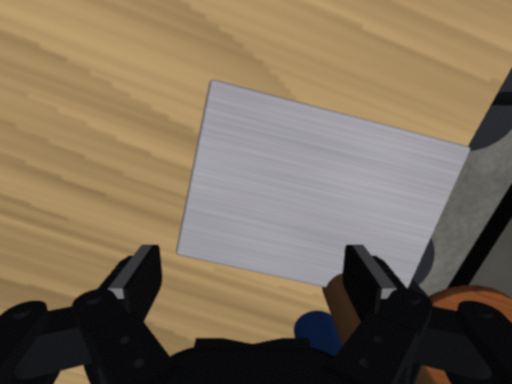

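The top view shows the foot at (200,213), with its open side to the right (world -y) and the nut at (210,213). The ring spanner has its big ring at (272,197) and small ring at (321,219). The open-ended spanner at (380,190) and the loose grey nut at (328,260) are bystanders. The red (225,174), pink (201,177) and green (171,250) hexagons are the look-alikes. The grey nut between the cheeks fits the description. Next I'll get rough positions, then move the wrist camera over for a closer look.

```bash
cat > h.py <<'E'
from rig import bot
import cv2,numpy as np
from scipy.spatial.transform import Rotation as R
def snap(cam,name):
    d=bot.get_image(cam); cv2.imwrite(f"pics/{name}.png",d["frame"]); np.savez(f"pics/{name}.npz",K=d["intrinsics"],T=d["extrinsics"]); return d["frame"]
def ray(name,uv):
    z=np.load(f"pics/{name}.npz");K,T=z["K"],z["T"]
    r=T[:3,:3]@np.linalg.solve(K,[uv[0],uv[1],1.]); return T[:3,3],r/np.linalg.norm(r)
def plane(name,uv,h):
    o,r=ray(name,uv); return o+r*(h-o[2])/r[2]
def proj(name,P):
    z=np.load(f"pics/{name}.npz");K,T=z["K"],z["T"]
    c=T[:3,:3].T@(np.asarray(P,float)-T[:3,3]); u=K@c; return u[:2]/u[2]
def tri(a,uva,b,uvb):
    o1,r1=ray(a,uva);o2,r2=ray(b,uvb)
    s=np.linalg.lstsq(np.c_[r1,-r2],o2-o1,rcond=None)[0]
    p,q=o1+s[0]*r1,o2+s[1]*r2; return (p+q)/2,np.linalg.norm(p-q)
def down(yaw):
    """tool y down, jaw axis z horizontal at yaw"""
    z=np.array([np.cos(yaw),np.sin(yaw),0]);y=np.array([0,0,-1.]);x=np.cross(y,z)
    return R.from_matrix(np.c_[x,y,z]).as_quat()
def st(): 
    s=bot.get_state(); print("t%.2f"%s["t"],"p",np.round(s["eef_pos"],1),"F",np.round(s["force"],1),"M",np.round(s["wrist_torque"],2),"g%.3f"%s["gripper_width"],"yaw%.3f"%yaw(s)); return s
def yaw(s):
    m=R.from_quat(s["tcp_rot"]).as_matrix()[:,2]; return np.arctan2(m[1],m[0])
E
python3 - <<'E'
from h import *
for n,uv,h in[("nut",(210,213),30),("big",(272,197),16),("small",(321,219),14),("col",(172,204),200)]: print(n,plane("a_top",uv,h).round())
print(tri("a_top",(210,213),"a_scene",(307,247)))
print(tri("a_top",(272,197),"a_scene",(245.5,202)))
print(tri("a_top",(321,219),"a_scene",(242,154)))
s=bot.get_state();print(yaw(s),R.from_quat(s["tcp_rot"]).as_matrix().round(2))
z=np.load("pics/a_wrist.npz");M=R.from_quat(s["tcp_rot"]).as_matrix()
print("cam in tool",(M.T@(z["T"][:3,3]-s["eef_pos"])).round(1),(M.T@z["T"][:3,2]).round(2))
im=cv2.imread("pics/a_top.png")[150:270,150:350];cv2.imwrite("pics/a_topc.png",cv2.resize(im,None,fx=4,fy=4,interpolation=2))
E
```

```text
nut [494. 153.  30.]
big [560. -73.  16.]
small [ 480. -255.   14.]
col [498. 260. 200.]
(array([494.62666174, 154.38633397,  22.67528719]), np.float64(1.118296994346234))
(array([562.44827539, -74.4625098 ,   5.85527007]), np.float64(2.630784510160127))
(array([ 480.90223316, -255.50652898,    3.54162892]), np.float64(2.0578107013484623))
-1.2259744713082217 [[-0.94 -0.    0.34]
 [-0.34  0.   -0.94]
 [ 0.   -1.   -0.  ]]
cam in tool [-7.26e+01 -1.41e+02  1.00e-01] [ 0.28  0.96 -0.  ]
```

View pics/a_topc.png

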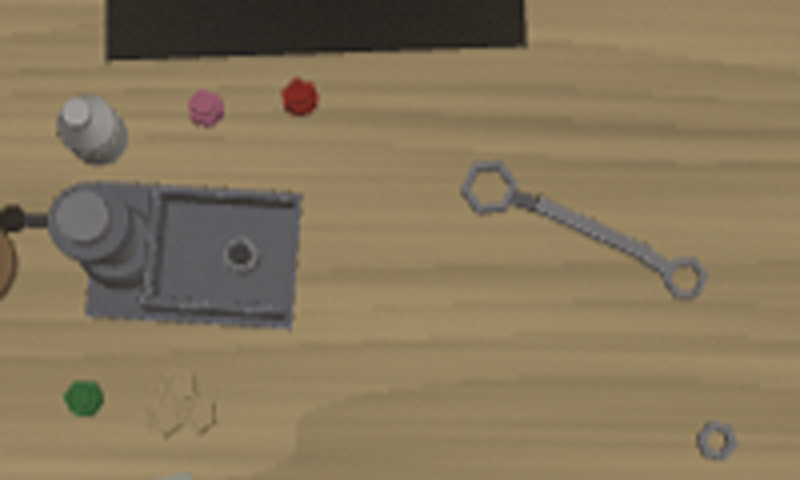

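```bash
python3 - <<'E'
from h import *
# spanner view: handle mid (521,-165), spanner yaw about -114deg -> jaw yaw -24deg
y=np.deg2rad(-24); q=down(y)
print(bot.inverse_kinematics([521,-165,200],q))
bot.move_pose([521,-165,230],q); st(); snap("wrist","b_sp")
q=down(0.0); print(bot.inverse_kinematics([494,94,110],q))
bot.move_pose([494,94,170],q); st(); bot.move_straight([494,94,110],200); st(); snap("wrist","b_nut")
E
```

```text
[ 0.3986068   0.52533663 -0.21282068  1.83924034  0.14931113  0.79245401
 -0.31031995]
t2.10 p [ 520.7 -166.6  229.9] F [-0.1 -0.2 -0.6] M [ 0.02 -0.01 -0.03] g1.000 yaw-0.421
[-0.06287936  0.61814436 -0.26644057  2.02962273  0.30596294  0.53121539
 -0.54764377]
t3.19 p [494.8  92.1 170.2] F [-0.3  0.2  0.2] M [-0.03  0.    0.03] g1.000 yaw-0.003
t3.64 p [494.5  92.8 110.1] F [ 0.2 -1.   0.3] M [ 0.08  0.02 -0.05] g1.002 yaw-0.002
```

View pics/b_sp.png

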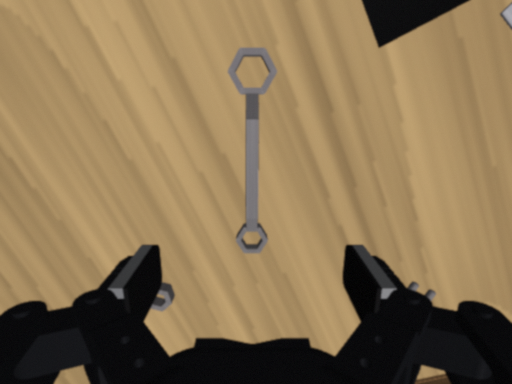

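View pics/b_nut.png

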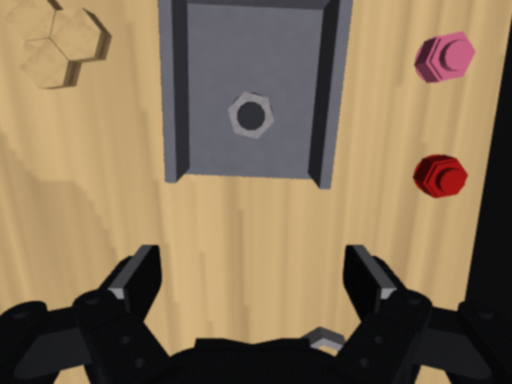

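The wrist view shows the spanner upright in the picture, with its big ring at (253,70) and small ring at (252,238). In the nut view, the grey nut sits between the cheeks at (251,115). Pink (445,56) and red (441,175) are the coloured look-alikes, standing on the table outside the foot. I'll measure on enlarged crops.

```bash
python3 - <<'E'
from h import *
a=cv2.imread("pics/b_nut.png")[80:190,150:360];b=cv2.imread("pics/b_sp.png")[40:260,200:300]
cv2.imwrite("pics/b_nutc.png",cv2.resize(cv2.imread("pics/b_nut.png")[85:145,215:290],None,fx=8,fy=8,interpolation=cv2.INTER_CUBIC))
im=cv2.imread("pics/b_nut.png");g=im.mean(2)
print(im[100:132:2,226:278:2].mean(2).astype(int))
im=cv2.imread("pics/b_sp.png").astype(int); sat=im.max(2)-im.min(2)
m=(sat<30).astype(np.uint8); m[:,:180]=0;m[:,320:]=0;m[:40]=0;m[256:]=0
n,l,s,c=cv2.connectedComponentsWithStats(m)
k=1+s[1:,4].argmax();print(s[k],c[k])
m=(l==k).astype(np.uint8)
cs,hi=cv2.findContours(m,cv2.RETR_CCOMP,cv2.CHAIN_APPROX_NONE)
for i,cc in enumerate(cs):
    if hi[0][i][3]>=0:
        M=cv2.moments(cc)
        if M["m00"]<30: continue
        u=(M["m10"]/M["m00"],M["m01"]/M["m00"]);print("hole",u,M["m00"],"world z0..16:",plane("b_sp",u,0).round(1),plane("b_sp",u,8).round(1),plane("b_sp",u,16).round(1))
E
```

```text
[[105 104 104 104  89 112 136 139 141 138 131 127 127 131 136 138 139 139
  136 132 133 122 106 106 105 105]
 [104 103 105  99 107 138 140 139 138 122  87  63  62  65  76 113 131 135
  133 132 134 129 107 104 107 106]
 [105 104 106 113 130 139 141 133 105  64  47  48  48  50  51  55  79 113
  133 135 138 134 105 105 107 105]
 [103 106 119 133 131 135 136  93  50  48  50  51  51  50  50  50  48  61
  124 138 140 137 102 104 106 105]
 [104 118 135 134 132 132 115  57  49  50  50  51  50  52  50  49  50  51
   94 135 137 138 111  99 106 106]
 [104 124 133 135 134 129  79  45  48  48  52  51  51  50  50  49  50  50
   57 112 138 140 124  96 107 106]
 [103 117 133 133 136 121  54  48  50  52  50  51  50  50  49  50  51  51
   51  82 136 141 133 102 106 107]
 [105 114 134 138 139 115  53  49  50  51  50  50  49  50  50  50  52  50
   49  77 134 136 132 114 107 107]
 [106 109 133 141 139 115  53  50  51  50  49  49  49  51  51  52  49  49
   50  75 128 133 133 123 108 107]
 [105 104 123 139 138 115  53  50  49  49  49  50  50  51  51  49  49  49
   49  77 129 136 135 131 109 106]
 [105 106 
[... 256 characters left out ...]
0  49  48  50  49  48  51
   98 136 139 137 128 112 107 107]
 [105 105 105 116 130 132 132 108  64  51  49  49  51  49  49  49  55  86
  127 137 137 133 113 106 106 106]
 [104 104 103 111 132 135 136 133 118  89  59  52  51  51  53  69 104 133
  141 139 130 113 106 107 107 107]
 [104 102 104 107 128 136 136 134 133 135 120 105 103 104 108 121 133 134
  139 133 114 107 106 106 105 108]]
[ 228   48   49  205 3016] [251.69927056 145.54244032]
hole (251.389400921659, 237.75729646697386) 217.0 world z0..16: [ 479.5 -257.6    0. ] [ 481.  -254.2    8. ] [ 482.5 -250.8   16. ]
hole (252.02745995423342, 71.6395881006865) 874.0 world z0..16: [563.5 -72.6   0. ] [563.2 -73.2   8. ] [562.9 -73.8  16. ]
```

View pics/b_nutc.png

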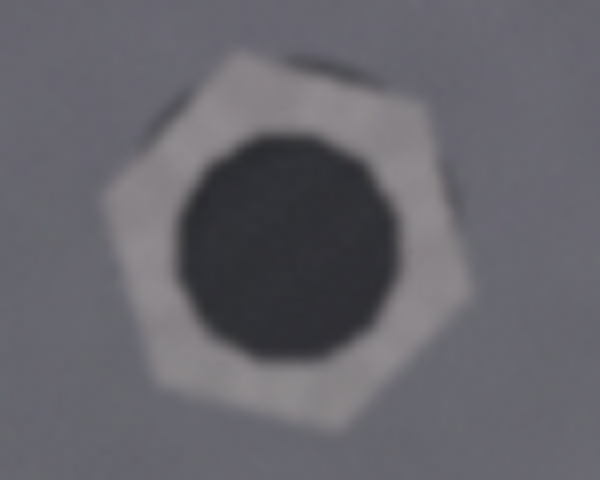

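```bash
cat >> h.py <<'E'
def hexang(name,box,h,thr=120,fn=None):
    x0,y0,x1,y1=box
    g=cv2.imread(f"pics/{name}.png")[y0:y1,x0:x1].mean(2).astype(np.float32)
    g=cv2.resize(g,None,fx=6,fy=6,interpolation=cv2.INTER_CUBIC)
    m=(g>thr).astype(np.uint8)
    cs,_=cv2.findContours(m,cv2.RETR_EXTERNAL,cv2.CHAIN_APPROX_NONE)
    c=max(cs,key=cv2.contourArea)[:,0].astype(float)
    uv=(c+.5)/6-.5+[x0,y0]
    P=np.array([plane(name,u,h)[:2] for u in uv])
    c=P.mean(0)
    for _ in range(3):
        M=cv2.moments((P*100).astype(np.int32).reshape(-1,1,2)); c=np.array([M["m10"],M["m01"]])/M["m00"]/100
    d=P-c;r=np.hypot(*d.T);a=np.unwrap(np.arctan2(d[:,1],d[:,0]))
    w=np.abs(np.gradient(a)); ph=np.angle((w*r*np.exp(1j*6*a)).sum())/6
    return c,np.degrees(ph),r.min()*2,r.max()*2  # corner direction deg mod 60
E
python3 - <<'E'
from h import *
for h in(22,25): print("nut",hexang("b_nut",(215,85,290,145),h))
# stud
g=cv2.imread("pics/b_nut.png")[85:145,215:290].mean(2);m=(g<75).astype(np.uint8)
n,l,s,c=cv2.connectedComponentsWithStats(m);k=1+s[1:,4].argmax();u=c[k]+[215,85];print("stud",s[k],u,plane("b_nut",u,32))
# foot cheek corners: front top inner
for u in((322,188),(178,180),(165,182),(332,188)): print(u,plane("b_nut",u,52).round(1))
im=cv2.imread("pics/b_nut.png")[0:200,140:370];cv2.imwrite("pics/b_footc.png",cv2.resize(im,None,fx=3,fy=3,interpolation=2))
E
```

```text
nut (array([493.97716067, 154.69660263]), np.float64(-14.365626173165923), np.float64(28.89433198125567), np.float64(34.460825718631405))
nut (array([493.98816699, 154.83447102]), np.float64(-14.365775108184748), np.float64(28.516816514301166), np.float64(34.00932761480966))
stud [ 23  17  26  28 586] [250.47952218 115.57849829] [493.99871139 155.10826996  32.        ]
(322, 188) [541.7 108.8  52. ]
(178, 180) [445.8 114.6  52. ]
(165, 182) [437.  113.3  52. ]
(332, 188) [548.4 108.8  52. ]
```

View pics/b_footc.png

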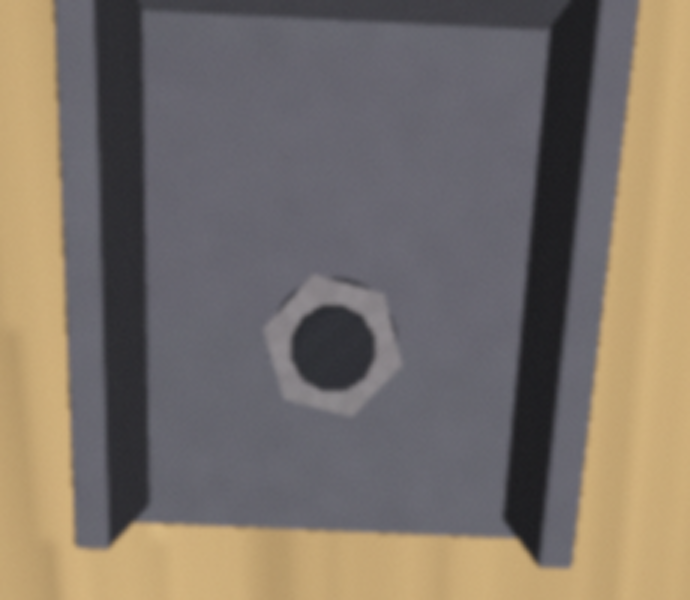

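The nut axis is at (494.0, 154.8). Its flats face -104.4° (mod 60), and foot +x points to about -93.5°. The handle can therefore swing between about -133° and -54°, and I can seat it at -104°. Next is gripping the spanner.

```bash
python3 - <<'E'
from h import *
big=np.array([563.2,-73.2]);sm=np.array([481.,-254.2]);d=(sm-big)/np.linalg.norm(sm-big)
sy=np.arctan2(d[1],d[0]);print(np.degrees(sy));g=big+100*d
q=down(sy+np.pi/2)
bot.move_straight([494,94,170],250)
bot.move_pose([*g,120],q); bot.move_straight([*g,19],150); st()
bot.hold(.2); st()
bot.set_gripper(0.0,80); st()
bot.move_straight([*g,100],120); bot.hold(.3); st()
snap("wrist","c_sp")
E
```

```text
-114.42487209019356
t5.94 p [ 522.6 -163.8   19.7] F [-0.1 -0.6 -0. ] M [ 0.02  0.02 -0.  ] g0.999 yaw-0.425
t6.14 p [ 522.6 -164.5   20. ] F [-0.1  0.1 -0.4] M [-0.01 -0.04  0.02] g0.998 yaw-0.426
t6.80 p [ 521.6 -164.2   19.2] F [-2.1  0.8  4. ] M [0.05 0.26 0.02] g0.146 yaw-0.426
t7.92 p [ 521.5 -164.1   99.4] F [-0.7  1.  -3. ] M [0.01 0.04 0.04] g0.145 yaw-0.426
```

View pics/c_sp.png

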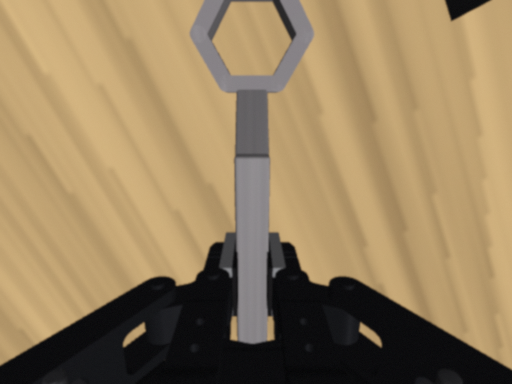

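The spanner is gripped and lifted. Its ring is level at the top of the picture, with outer corners at (191,35) and (313,35), so its centre is near (252,35). Next I'll get the ring's position in the tool frame and carry it over the nut.

```bash
python3 - <<'E'
from h import *
s=st(); M=R.from_quat(s["tcp_rot"]).as_matrix()
for z in(90,96):
    c=plane("c_sp",(252,35),z);l=plane("c_sp",(191,35),z);r=plane("c_sp",(313,35),z)
    print(z,c.round(1),"dia",np.linalg.norm(l-r).round(1),"tool",(M.T@(c-s["eef_pos"])).round(1))
# go above nut, spanner yaw -104.4
nut=np.array([494.,154.8]); sy=np.radians(-104.4)
p=nut+100*np.array([np.cos(sy),np.sin(sy)])
q=down(sy+np.pi/2)
bot.move_straight([521,-164,130],200)
bot.move_pose([*p,130],q)
bot.move_straight([*p,90],120);bot.hold(.2); s=st(); snap("wrist","d_over")
E
```

```text
t7.97 p [ 521.6 -164.1   99.6] F [ 0.2  0.3 -4.2] M [0.01 0.01 0.02] g0.146 yaw-0.426
90 [563.2 -73.   90. ] dia 53.8 tool [-100.2    9.5    0.3]
96 [562.8 -74.   96. ] dia 51.7 tool [-99.1   3.5   0.3]
t9.87 p [469.9  57.8  90.7] F [-0.6  0.5 -3.9] M [-0.07 -0.03 -0.01] g0.151 yaw-0.252
```

View pics/d_over.png

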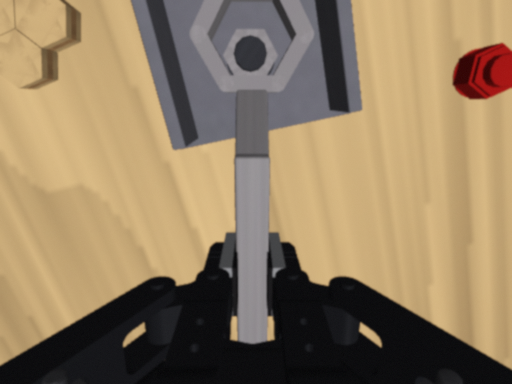

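The ring hangs over the nut, with the stud visible at (250,54) through the hole, and the hex edges look parallel. Before lowering, I'll cross-check the ring and nut centres in this same view.

```bash
python3 - <<'E'
from h import *
g=cv2.imread("pics/d_over.png")[:90,215:290].mean(2);m=(g<70).astype(np.uint8);m[:30]=0;m[:,:15]=0;m[:,55:]=0
n,l,s,c=cv2.connectedComponentsWithStats(m);k=1+s[1:,4].argmax();u=c[k]+[215,0];print("stud",s[k],u,plane("d_over",u,32).round(1))
print("ring",plane("d_over",(252,35),87).round(1))
im=cv2.imread("pics/d_over.png")[0:110,170:340];cv2.imwrite("pics/d_overc.png",cv2.resize(im,None,fx=4.5,fy=4.5,interpolation=cv2.INTER_CUBIC))
E
```

```text
stud [ 20  36  31  35 838] [249.78878282  53.16109785] [493.8 154.3  32. ]
ring [494.9 153.7  87. ]
```

View pics/d_overc.png

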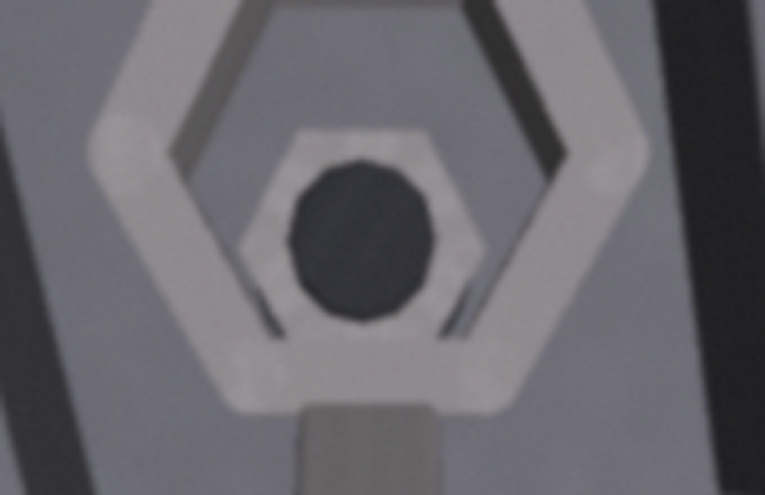

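```bash
cat >> h.py <<'E'
def hand(nut,sydeg,off=(0,0)):
    sy=np.radians(sydeg); return np.array(nut)+np.array(off)+100*np.array([np.cos(sy),np.sin(sy)]), down(sy+np.pi/2)
def lower(p,z0,z1,step=4,v=40,fmax=12):
    z=z0
    while z>z1:
        z=max(z-step,z1); bot.move_straight([*p,z],v); s=bot.get_state()
        print("z%.1f act%s F%s M%s"%(z,s["eef_pos"].round(1),s["force"].round(1),s["wrist_torque"].round(2)))
        if s["force"][2]>fmax: print("contact"); return False
    return True
E
python3 - <<'E'
from h import *
p,q=hand([494,154.8],-104.4,(-1,.8))
bot.move_straight([*p,56],120,ori=q)
print(lower(p,56,24,4,60))
st(); snap("wrist","e_seat")
E
```

```text
z52.0 act[468.4  58.8  52.3] F[ 0.2  1.  -3.7] M[-0.06 -0.02  0.  ]
z48.0 act[468.   58.7  47.9] F[ 0.5  0.1 -2.9] M[-0.04 -0.02  0.  ]
z44.0 act[467.9  58.7  43.7] F[-0.   0.6 -4.5] M[-0.04  0.01 -0.02]
z40.0 act[467.9  58.7  39.7] F[-0.3  0.2 -3.9] M[ 0.01  0.06 -0.02]
z36.0 act[467.9  58.7  35.7] F[ 0.2 -0.4 -4.7] M[-0.04  0.02  0.04]
z32.0 act[467.9  58.7  31.8] F[ 0.2 -0.1 -4. ] M[ 0.    0.02 -0.02]
z28.0 act[467.9  58.7  27.8] F[-0.8  0.2 -4.5] M[-0.02  0.   -0.  ]
z24.0 act[468.5  58.9  23.9] F[ 0.3 -0.3 -2.5] M[ 0.05 -0.14 -0.05]
True
t12.35 p [468.5  58.9  23.9] F [ 0.3 -0.3 -2.5] M [ 0.05 -0.14 -0.05] g0.145 yaw-0.251
```

View pics/e_seat.png

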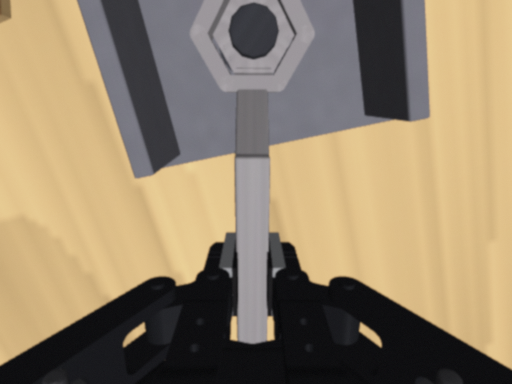

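The ring went straight down: actual TCP z is 23.9, which puts the underside at the plate, with no side load. Now the first clockwise stroke.

```bash
cat >> h.py <<'E'
def stroke(nut,a0,a1,off=(0,0),z=25,step=7,v=90,lim=25):
    """clockwise from a0 to a1 (a1<a0). returns commanded angle where it stopped"""
    a=a0
    while a>a1:
        a=max(a-step,a1); p,q=hand(nut,a,off); bot.move_straight([*p,z],v,ori=q)
        s=bot.get_state(); y=yaw(s); h=np.array([np.cos(y-np.pi/2),np.sin(y-np.pi/2)]); t=np.array([h[1],-h[0]]) # cw tangent
        ft=s["force"][:2]@t; fr=s["force"][:2]@h
        print("a%.1f yaw%.1f Ft%.1f Fr%.1f Fz%.1f Mz%.2f p%s"%(a,np.degrees(y)-90,ft,fr,s["force"][2],s["wrist_torque"][2],s["eef_pos"].round(1)))
        if abs(ft)>lim: print("STOP");break
    return a
E
python3 - <<'E'
from h import *
stroke([494,154.8],-104.4,-131,(-1,.8),step=5)
st(); snap("wrist","f")
E
```

```text
a-109.4 yaw-109.3 Ft-1.8 Fr0.1 Fz-4.5 Mz-0.07 p[459.9  61.   25.1]
a-114.4 yaw-114.3 Ft-1.0 Fr1.8 Fz-4.3 Mz-0.07 p[452.3  64.1  25.1]
a-119.4 yaw-119.3 Ft-1.8 Fr0.7 Fz-4.1 Mz-0.20 p[444.5  68.   25. ]
a-124.4 yaw-124.3 Ft-2.6 Fr1.2 Fz-3.9 Mz-0.13 p[437.2  72.6  25.1]
a-129.4 yaw-129.3 Ft-3.0 Fr0.0 Fz-4.4 Mz-0.22 p[430.2  77.9  25.1]
a-131.0 yaw-130.9 Ft-4.9 Fr0.0 Fz-4.7 Mz-0.05 p[428.2  79.6  25.1]
t14.17 p [428.2  79.6  25.1] F [ 3.7 -3.2 -4.7] M [-0.75 -0.73 -0.05] g0.144 yaw-0.714
```

View pics/f.png

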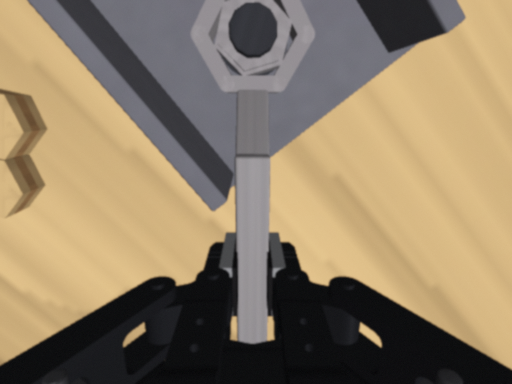

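The first stroke worked: the nut lags the ring by the free play, as the picture at (254,30) shows. The handle is just short of the cheek, so I'll back off, lift, go +60° and reseat.

```bash
python3 - <<'E'
from h import *
N=[494,154.8];o=(-1,.8)
p,q=hand(N,-124,o); bot.move_straight([*p,25],100,ori=q)
bot.move_straight([*p,58],150); st()
for a in(-103,-82,-61):
    p,q=hand(N,a,o); bot.move_straight([*p,58],220,ori=q)
bot.hold(.1);st(); snap("wrist","g")
im=cv2.imread("pics/g.png")[0:110,170:340];cv2.imwrite("pics/gc.png",cv2.resize(im,None,fx=4.5,fy=4.5,interpolation=cv2.INTER_CUBIC))
E
```

```text
t14.86 p [436.4  73.3  58. ] F [-0.3  0.1 -2.7] M [-0.02  0.04  0.02] g0.144 yaw-0.592
t16.51 p [540.   67.7  57.8] F [-0.2  0.6 -3.2] M [-0.06  0.02  0.04] g0.149 yaw0.505
```

View pics/gc.png

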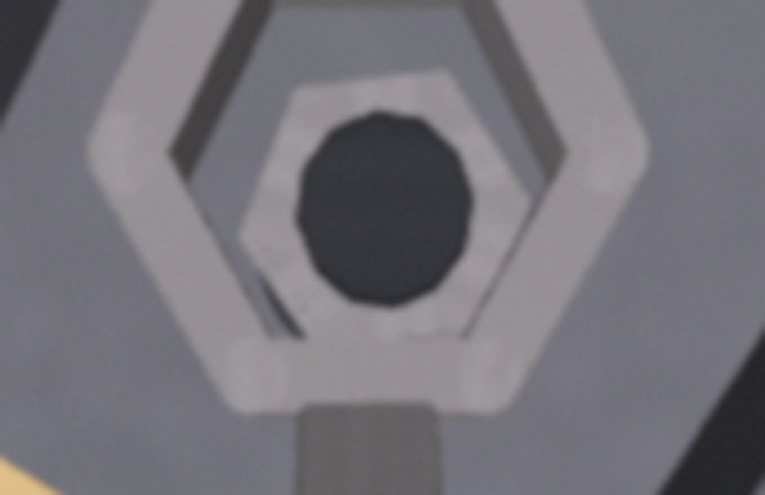

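View pics/g.png

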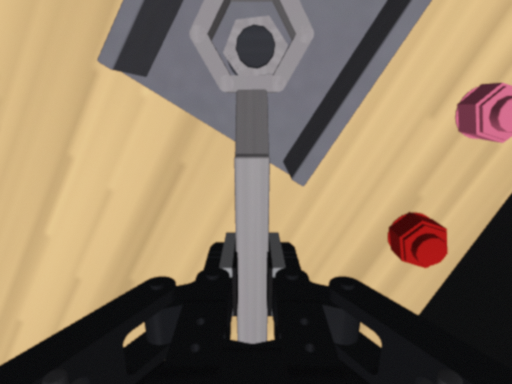

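```bash
python3 - <<'E'
from h import *
P=[plane("g",(u/4.5+170-.4,v/4.5-.4),25)[:2] for u,v in[(300,90),(445,72),(530,205),(240,235)]]
for a,b in((0,1),(1,2),(3,0)):
    d=P[b]-P[a];print(np.linalg.norm(d).round(1),np.degrees(np.arctan2(d[1],d[0])).round(1))
print("corner-corner",np.degrees(np.arctan2(*(P[2]-P[3])[::-1])),(P[2]+P[3])/2)
for h in((230,40),(256,46)):print(plane("g",(255.2,46.4),32))
E
```

```text
16.3 35.2
16.8 -24.9
16.5 93.4
corner-corner 34.29989998043879 [494.29792009 154.2809679 ]
[494.33939442 154.21672627  32.        ]
[494.33939442 154.21672627  32.        ]
```

The nut has turned only about 11° so far; its flats now face about -55.4° mod 60. I'll seat at -58°, which is inside the free play and clear of the left cheek.

```bash
python3 - <<'E'
from h import *
s=bot.get_state();print("ring",plane("g",(252,35),s["eef_pos"][2]-19.2+16).round(1))
N=[494,154.8];o=(-.6,.8)
p,q=hand(N,-58,o); bot.move_straight([*p,50],100,ori=q)
if lower(p,50,24,6,60):
    a=stroke(N,-58,-131,o,step=7)
st(); snap("wrist","i")
im=cv2.imread("pics/i.png")[0:110,170:340];cv2.imwrite("pics/ic.png",cv2.resize(im,None,fx=4.5,fy=4.5,interpolation=cv2.INTER_CUBIC))
E
```

```text
ring [492.5 154.3  54.7]
z44.0 act[545.8  70.4  43.7] F[ 0.3 -1.  -4.1] M[-0.04  0.02 -0.03]
z38.0 act[546.   70.6  37.6] F[ 0.6  0.1 -3.8] M[ 0.   -0.04  0.01]
z32.0 act[546.1  70.6  31.6] F[-0.6  0.3 -4.5] M[-0.08 -0.01 -0.02]
z26.0 act[546.   70.7  25.5] F[ 0.   0.1 -3.7] M[-0.04  0.01  0.02]
z24.0 act[546.6  71.   24.1] F[ 0.5  0.4 -2.4] M[ 0.1  -0.01 -0.01]
a-65.0 yaw-64.8 Ft-0.6 Fr0.2 Fz-3.4 Mz0.10 p[536.2  65.   25.3]
a-72.0 yaw-71.8 Ft0.0 Fr1.9 Fz-2.3 Mz-0.05 p[524.8  60.   25.1]
a-79.0 yaw-78.8 Ft0.5 Fr2.9 Fz-2.4 Mz-0.12 p[513.   57.   25.1]
a-86.0 yaw-85.8 Ft0.6 Fr3.8 Fz-2.3 Mz-0.15 p[500.8  55.4  25. ]
a-93.0 yaw-92.8 Ft-0.2 Fr5.5 Fz-2.1 Mz-0.16 p[488.5  55.2  25. ]
a-100.0 yaw-99.9 Ft-1.0 Fr6.1 Fz-1.3 Mz-0.24 p[476.1  56.6  24.9]
a-107.0 yaw-106.9 Ft-1.2 Fr4.4 Fz-2.2 Mz-0.27 p[464.1  59.6  24.9]
a-114.0 yaw-113.9 Ft-1.3 Fr4.5 Fz-1.4 Mz-0.30 p[452.6  63.9  24.9]
a-121.0 yaw-120.9 Ft-1.8 Fr4.6 Fz-1.1 Mz-0.43 p[441.7  69.6  24.8]
a-128.0 yaw-127.8 Ft-1.3 Fr4.4 Fz-2.0 Mz-0.45 p[431.8  76.6  24.8]
a-131.0 yaw-130.8 Ft-3.3 Fr3.5 Fz-1.4 Mz-0.19 p[428.2  79.6  24.9]
t21.14 p [428.2  79.6  24.9] F [ 0.2 -4.8 -1.4] M [-1.19 -0.16 -0.19] g0.146 yaw-0.712
```

View pics/ic.png

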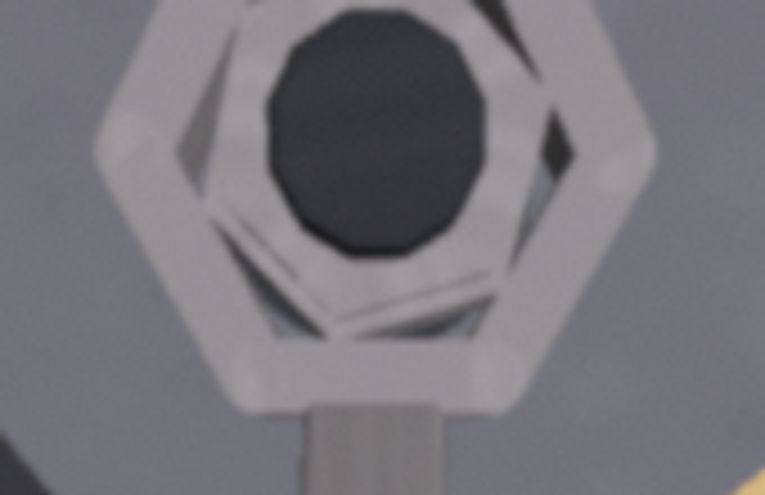

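Second stroke done, with the nut clearly dragged along about 60°. Roughly 15–32° remain. For the third stroke I'll reseat as before and use fine steps to feel the hard stop.

```bash
python3 - <<'E'
from h import *
N=[494,154.8];o=(-.6,.6)
p,q=hand(N,-122,o); bot.move_straight([*p,25],100,ori=q)
bot.move_straight([*p,52],150)
for a in(-101,-80,-58):
    p,q=hand(N,a,o); bot.move_straight([*p,52],220,ori=q)
bot.hold(.1);st(); snap("wrist","j")
im=cv2.imread("pics/j.png")[0:110,170:340];cv2.imwrite("pics/jc.png",cv2.resize(im,None,fx=4.5,fy=4.5,interpolation=cv2.INTER_CUBIC))
E
```

```text
t23.50 p [545.   70.1  51.8] F [-0.1 -0.4 -3.6] M [-0.09  0.    0.  ] g0.143 yaw0.557
```

View pics/jc.png

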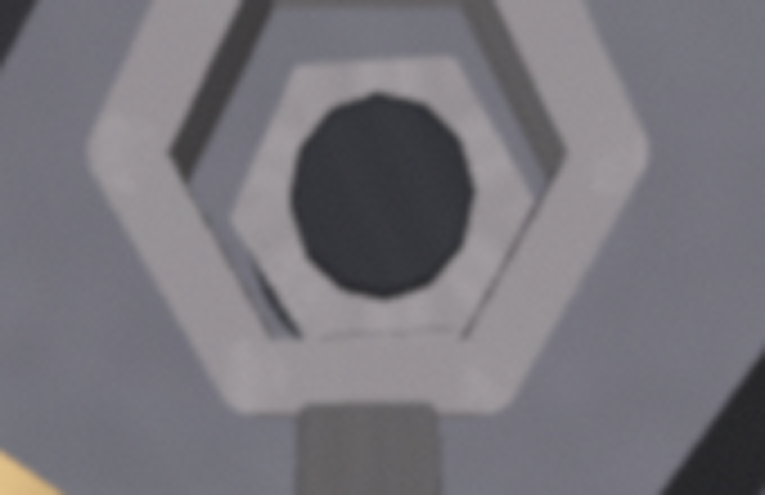

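The nut sits at the same orientation mod 60°, about 3° off the ring and within the play, so I'll lower and make the third stroke.

```bash
python3 - <<'E'
from h import *
N=[494,154.8];o=(-.4,.6)
p,q=hand(N,-58,o)
if lower(p,50,24,6,60):
    a=stroke(N,-58,-70,o,step=6)
    a=stroke(N,-70,-131,o,step=3,lim=14)
st(); snap("wrist","k")
im=cv2.imread("pics/k.png")[0:110,170:340];cv2.imwrite("pics/kc.png",cv2.resize(im,None,fx=4.5,fy=4.5,interpolation=cv2.INTER_CUBIC))
E
```

```text
z44.0 act[546.   70.3  43.4] F[-0.2 -0.6 -3.6] M[-0.05 -0.07  0.01]
z38.0 act[546.2  70.4  37.5] F[-0.7 -0.1 -3.4] M[-0.03 -0.04  0.02]
z32.0 act[546.3  70.4  31.5] F[ 0.7  0.3 -3.8] M[-0.   -0.04 -0.01]
z26.0 act[546.2  70.5  25.5] F[ 0.1  0.1 -4.4] M[ 0.01 -0.02 -0.  ]
z24.0 act[546.7  70.8  24.1] F[-0.3 -0.4 -3.1] M[ 0.07 -0.04 -0.06]
a-64.0 yaw-63.9 Ft-0.2 Fr0.3 Fz-3.9 Mz0.01 p[537.8  65.6  25.3]
a-70.0 yaw-69.8 Ft0.8 Fr1.0 Fz-2.9 Mz-0.00 p[528.2  61.3  25.1]
a-73.0 yaw-72.8 Ft-0.8 Fr2.0 Fz-4.6 Mz0.18 p[523.8  59.7  25.2]
a-76.0 yaw-75.9 Ft-1.7 Fr4.1 Fz-3.3 Mz0.13 p[518.5  58.3  25.1]
a-79.0 yaw-78.9 Ft-1.6 Fr3.4 Fz-2.2 Mz0.10 p[513.2  57.   25.1]
a-82.0 yaw-81.9 Ft-1.5 Fr3.6 Fz-3.9 Mz-0.01 p[507.9  56.2  25.1]
a-85.0 yaw-84.9 Ft-1.1 Fr3.6 Fz-2.1 Mz0.01 p[502.6  55.5  25.1]
a-88.0 yaw-87.9 Ft-2.3 Fr4.0 Fz-3.9 Mz0.03 p[497.4  55.2  25.1]
a-91.0 yaw-90.9 Ft-3.8 Fr4.6 Fz-3.6 Mz0.27 p[492.7  55.1  25.1]
a-94.0 yaw-93.8 Ft-5.4 Fr4.3 Fz-2.5 Mz0.44 p[488.1  55.3  25.2]
a-97.0 yaw-96.8 Ft-4.9 Fr3.5 Fz-2.1 Mz0.35 p[482.6  55.8  25.2]
a-100.0 yaw-99.9 Ft-5.0 Fr3.9 Fz-3.1 Mz0.31 p[477.3  56.5  25.2]
a-103.0 yaw-102.9 Ft-2.9 Fr3.8 Fz-2.9 Mz0.18 p[471.7  57.5  25.1]
a-106.0 yaw-105.9 Ft-3.5 Fr3.8 Fz-2.6 Mz0.11 p[466.5  58.9  25.1]
a-109.0 yaw-108.9 Ft-3.4 Fr3.5 Fz-2.5 Mz-0.22 p[460.8  60.6  24.9]
a-112.0 yaw-111.9 Ft-0.7 Fr2.6 Fz-2.6 Mz-0.39 p[455.5  62.6  24.8]
a-115.0 yaw-114.9 Ft-0.3 Fr2.9 Fz-2.7 Mz-0.43 p[450.9  64.8  24.9]
a-118.0 yaw-117.8 Ft-2.0 Fr2.3 Fz-3.5 Mz-0.23 p[446.7  67.   24.9]
a-121.0 yaw-120.8 Ft-1.7 Fr2.2 Fz-4.6 Mz-0.15 p[442.3  69.7  25. ]
a-124.0 yaw-123.8 Ft-1.6 Fr2.3 Fz-4.1 Mz-0.14 p[438.   72.7  25. ]
a-127.0 yaw-126.8 Ft-0.9 Fr0.7 Fz-4.0 Mz-0.10 p[433.9  76.   25.1]
a-130.0 yaw-129.8 Ft-0.3 Fr0.6 Fz-3.8 Mz-0.03 p[429.6  79.2  25.1]
a-131.0 yaw-130.9 Ft-0.2 Fr0.1 Fz-4.6 Mz-0.01 p[428.   80.1  25. ]
t30.62 p [428.   80.1  25. ] F [ 0.1 -0.2 -4.6] M [-0.08  0.08 -0.01] g0.145 yaw-0.714
```

View pics/kc.png

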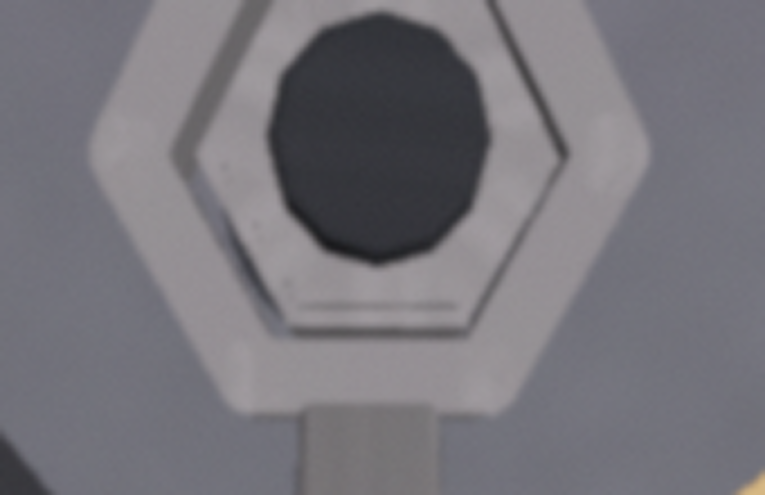

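Unexpected: at -131° the ring is aligned with the nut, where a driving ring would lead it. The torque rose at -91° to -106°, then reversed and dropped to zero. That pattern suggests the nut hit its stop with flats at about -71° mod 60, a total of about 87° = 1.5 rad, and the ring then cammed over a corner. To verify, I'll reseat at -71° and push gently with the force watched.

```bash
python3 - <<'E'
from h import *
N=[494,154.8];o=(-.6,.6)
p,q=hand(N,-131,o); bot.move_straight([*p,52],150)
for a in(-111,-91,-71):
    p,q=hand(N,a,o); bot.move_straight([*p,52],220,ori=q)
bot.hold(.1);st(); snap("wrist","l")
im=cv2.imread("pics/l.png")[0:110,170:340];cv2.imwrite("pics/lc.png",cv2.resize(im,None,fx=4.5,fy=4.5,interpolation=cv2.INTER_CUBIC))
E
```

```text
t32.60 p [524.4  60.7  51.8] F [-0.1  0.1 -4. ] M [-0.08  0.03 -0.02] g0.146 yaw0.331
```

View pics/lc.png

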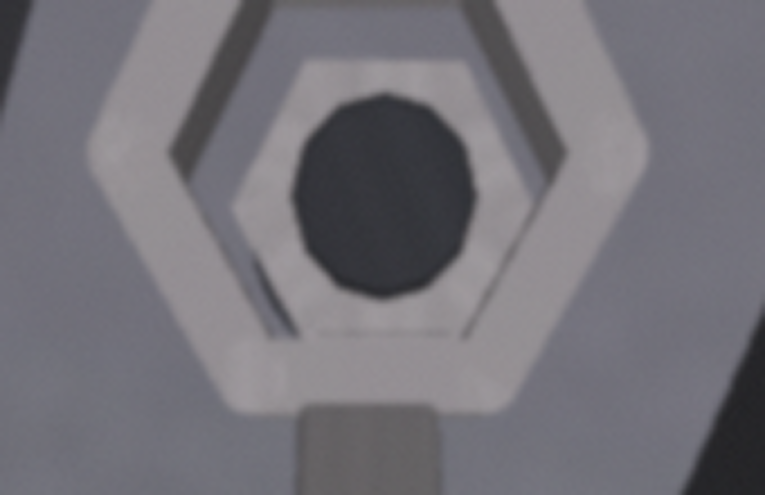

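It's aligned at -71°, so the nut's flats do face -71° mod 60. The ring sits about 2 mm to the -x side because the arm settled short, so I'll correct that and then lower and push with a force limit.

```bash
python3 - <<'E'
from h import *
N=[494,154.8];o=(.6,0.)
p,q=hand(N,-71,o); bot.move_straight([*p,46],60,ori=q);st()
if lower(p,46,24,6,60):
    a=stroke(N,-71,-77,o,step=6)
    a=-77
    tq=0
    while a>-90 and tq<1.6:
        a-=2; p,q=hand(N,a,o); bot.move_straight([*p,25],60,ori=q); s=bot.get_state()
        y=yaw(s)-np.pi/2; t=np.array([np.sin(y),-np.cos(y)])
        tq=-.1*(s["force"][:2]@t)+s["wrist_torque"][2]
        print(a,np.degrees(y).round(1),"F",s["force"].round(1),"Mz",s["wrist_torque"][2].round(2),"torque",tq.round(2),s["eef_pos"].round(1),"want",p.round(1))
snap("wrist","m")
im=cv2.imread("pics/m.png")[0:110,170:340];cv2.imwrite("pics/mc.png",cv2.resize(im,None,fx=4.5,fy=4.5,interpolation=cv2.INTER_CUBIC))
E
```

```text
t32.90 p [526.7  60.   45.6] F [-0.3 -0.6 -4.1] M [-0.03  0.01  0.01] g0.149 yaw0.331
z40.0 act[526.8  60.1  39.5] F[ 0.   0.1 -4. ] M[-0.02 -0.01 -0.01]
z34.0 act[526.8  60.1  33.6] F[-0.9  0.5 -3.9] M[ 0.01 -0.01 -0.03]
z28.0 act[526.9  60.1  27.6] F[ 0.3  0.2 -3.3] M[-0.06  0.01  0.02]
z24.0 act[527.5  60.6  24. ] F[ 0.4  0.3 -2.4] M[ 0.08 -0.13 -0.04]
a-77.0 yaw-76.9 Ft-0.6 Fr-1.0 Fz-3.0 Mz-0.02 p[517.2  57.3  25.1]
-79 -78.9 F [-0.8  0.3 -3.4] Mz 0.15 torque 0.08 [514.   56.7  25. ] want [513.7  56.6]
-81 -80.9 F [-1.2 -0.7 -4.8] Mz 0.2 torque 0.07 [510.5  56.2  25. ] want [510.2  56. ]
-83 -82.9 F [-1.4  0.8 -4.1] Mz 0.22 torque 0.09 [507.   55.8  25. ] want [506.8  55.5]
-85 -84.9 F [-1.8  1.3 -4.3] Mz 0.24 torque 0.07 [503.4  55.5  25. ] want [503.3  55.2]
-87 -86.9 F [-1.5  1.  -4.7] Mz 0.24 torque 0.1 [500.1  55.2  25.1] want [499.8  54.9]
-89 -88.9 F [-0.5  1.6 -3.9] Mz 0.48 torque 0.43 [497.1  55.1  25.1] want [496.3  54.8]
-91 -90.9 F [ 1.3  1.1 -4.7] Mz 0.63 torque 0.75 [493.9  55.1  25.2] want [492.9  54.8]
```

View pics/mc.png

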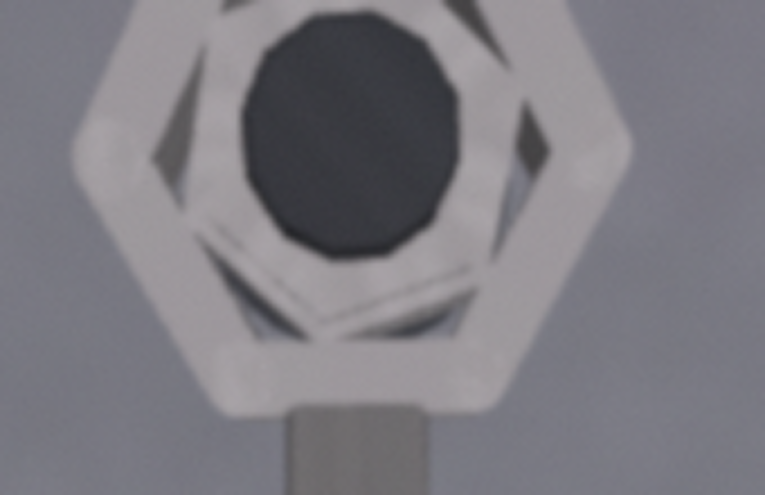

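```bash
python3 - <<'E'
from h import *
f=lambda n,u,v,z: plane(n,(u/4.5+170-.4,v/4.5-.4),z)[:2]
for n,e in (("m",[((320,324),(470,269)),((208,226),(315,322)),((520,95),(494,265)),((207,40),(186,200))]),("l",[((308,62),(465,62)),((300,338),(460,338)),((232,210),(308,62)),((465,62),(532,200))])):
  for (a,b) in e:
    d=f(n,*b,23)-f(n,*a,23);an=np.degrees(np.arctan2(d[1],d[0]))
    print(n,np.linalg.norm(d).round(1),"normal mod60",round((an-90)%60-120,1))
E
```

```text
m 15.2 normal mod60 -72.0
m 13.1 normal mod60 -71.2
m 14.7 normal mod60 -68.9
m 13.6 normal mod60 -71.2
l 17.1 normal mod60 -71.1
l 18.3 normal mod60 -71.1
l 17.1 normal mod60 -71.6
l 15.7 normal mod60 -71.7
```

The nut still faces -71°, unmoved under torque with 20° of lag. It followed at about 15° of lag while turning, so it's at the stop, and 11+60+15.6 ≈ 87° = 1.51 rad fits the stated range. I'll give one firmer confirming push with a stronger grip, then unload, align and release.

```bash
python3 - <<'E'
from h import *
N=[494,154.8];o=(.6,0.)
bot.set_gripper(0.0,120)
for a in(-93,-95):
    p,q=hand(N,a,o); bot.move_straight([*p,25],60,ori=q); s=bot.get_state()
    y=yaw(s)-np.pi/2; t=np.array([np.sin(y),-np.cos(y)])
    print(a,np.degrees(y).round(1),"F",s["force"].round(1),"torque",(-.1*(s["force"][:2]@t)+s["wrist_torque"][2]).round(2))
snap("wrist","n0")
for a in(-87,-79,-72):
    p,q=hand(N,a,o); bot.move_straight([*p,25],80,ori=q)
bot.move_straight([*p,24],40); bot.hold(.2); st()
snap("wrist","n")
A=cv2.imread("pics/n0.png")[0:110,170:340];B=cv2.imread("pics/n.png")[0:110,170:340]
cv2.imwrite("pics/nc.png",cv2.resize(np.vstack([A,B]),None,fx=2.7,fy=2.7,interpolation=cv2.INTER_CUBIC))
E
```

```text
-93 -93.0 F [ 2.9  1.6 -3.8] torque 0.67
-95 -94.9 F [ 3.8  2.5 -4.2] torque 0.99
t38.13 p [525.   59.7  24.1] F [-1.9  1.  -0. ] M [0.5  0.49 0.09] g0.136 yaw0.314
```

View pics/nc.png

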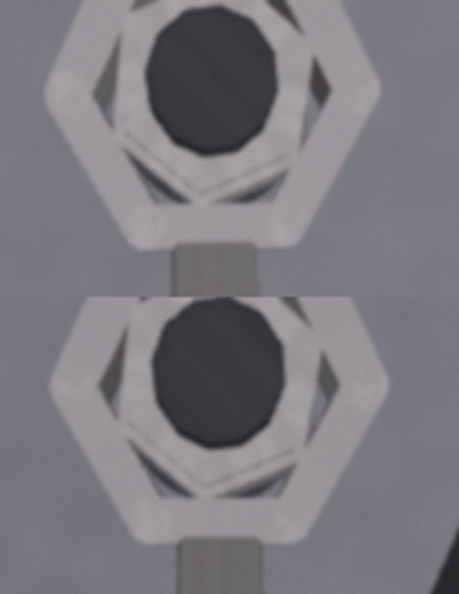

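After backing off to -72° the nut still looks skewed in the ring, so it may have jammed in the ring and been carried back. Measuring.

```bash
python3 - <<'E'
from h import *
for n in("n0","n"):
    im=cv2.imread(f"pics/{n}.png")[0:90,205:300];cv2.imwrite(f"pics/{n}_z.png",cv2.resize(im,None,fx=6,fy=6,interpolation=cv2.INTER_CUBIC))
a=cv2.imread("pics/n0_z.png");b=cv2.imread("pics/n_z.png")
for im,n in((a,"n0"),(b,"n")):
    pass
E
```

```text
(no output)
```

View pics/n0_z.png

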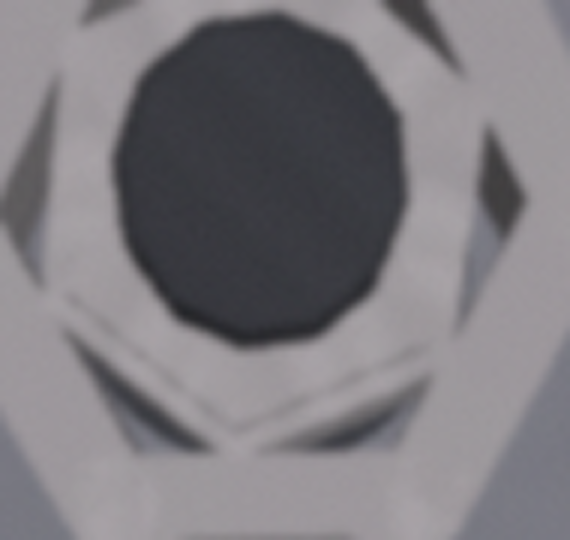

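View pics/n_z.png

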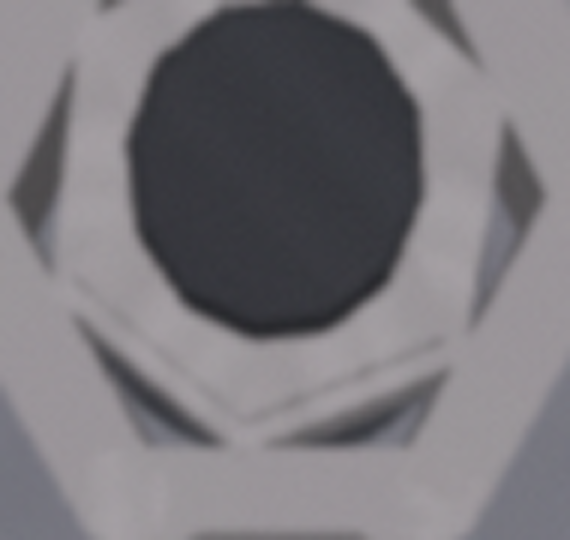

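```bash
python3 - <<'E'
from h import *
f=lambda n,u,v,z: plane(n,(u/6+205-.4,v/6-.4),z)[:2]
for n,e in (("n0",[((65,300),(230,428)),((240,428),(425,350)),((60,80),(42,270)),((482,130),(460,320))]),("n",[((75,280),(245,418)),((250,418),(440,342)),((73,70),(57,260)),((502,130),(475,320))])):
  for (a,b) in e:
    d=f(n,*b,24)-f(n,*a,24);an=np.degrees(np.arctan2(d[1],d[0]))
    print(n,np.linalg.norm(d).round(1),"normal mod60",round((an-90)%60-120,1))
E
```

```text
n0 14.3 normal mod60 -71.1
n0 14.1 normal mod60 -73.5
n0 12.0 normal mod60 -73.0
n0 12.1 normal mod60 -70.6
n 14.8 normal mod60 -109.3
n 14.3 normal mod60 -111.6
n 11.8 normal mod60 -109.3
n 12.0 normal mod60 -109.2
```

Confirmed: the nut was at the stop (-72°) when the ring was at -95°, but the jammed ring dragged it back about 22° when I backed off. I'll push it to the stop again, then relax only until the measured torque is near zero and release there, without swinging back.

```bash
cat >> h.py <<'E'
def tq(N=None):
    s=bot.get_state(); y=yaw(s)-np.pi/2; t=np.array([np.sin(y),-np.cos(y)])
    v=-.1*(s["force"][:2]@t)+s["wrist_torque"][2]
    print("ring%.1f torque%.2f F%s p%s"%(np.degrees(y),v,s["force"].round(1),s["eef_pos"].round(1))); return v
E
python3 - <<'E'
from h import *
N=[494,154.8];o=(.6,0.)
for a in(-79,-86,-90,-93,-95,-96):
    p,q=hand(N,a,o); bot.move_straight([*p,24.5],70,ori=q); v=tq()
snap("wrist","o0")
for a in(-95,-94,-93,-92,-91):
    p,q=hand(N,a,o); bot.move_straight([*p,24.3],40,ori=q); v=tq()
    if v<0.3: break
bot.hold(.1); tq(); snap("wrist","o1")
for n in("o0","o1"):
    im=cv2.imread(f"pics/{n}.png")[0:90,205:300];cv2.imwrite(f"pics/{n}_z.png",cv2.resize(im,None,fx=6,fy=6,interpolation=cv2.INTER_CUBIC))
E
```

```text
ring-78.9 torque-0.06 F[-2.3  2.9 -1.9] p[513.3  56.7  24.5]
ring-85.8 torque-0.31 F[-4.5  1.7 -0.6] p[501.5  55.1  24.4]
ring-89.8 torque0.04 F[-2.4  1.3 -1.6] p[494.8  54.8  24.5]
ring-92.8 torque0.18 F[-1.6  1.1 -0.8] p[489.8  54.9  24.5]
ring-94.8 torque1.05 F[ 2.4  0.  -1. ] p[487.4  55.1  24.7]
ring-95.9 torque1.59 F[ 5.5  0.2 -2.4] p[485.9  55.2  24.8]
ring-95.0 torque1.00 F[ 4.2 -0.7 -0. ] p[486.5  55.1  24.4]
ring-94.1 torque0.52 F[ 2.1 -0.4 -0.4] p[487.4  55.   24.3]
ring-93.1 torque0.05 F[-0.6  0.1  0.6] p[488.6  54.9  24.2]
ring-93.0 torque0.08 F[-0.5  1.  -0.1] p[488.7  54.8  24.2]
```

View pics/o1_z.png

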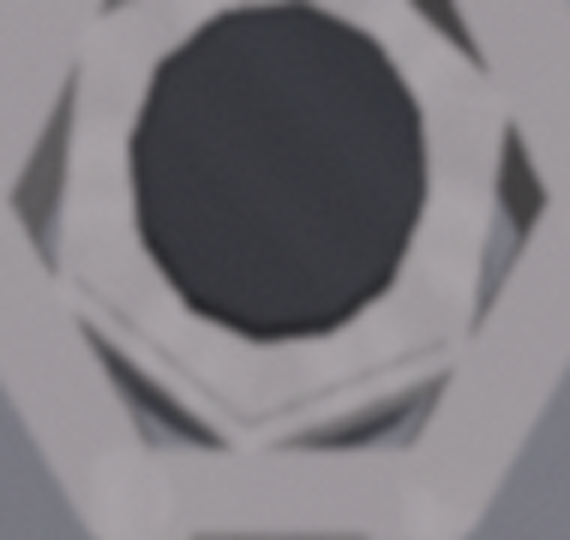

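View pics/o1.png

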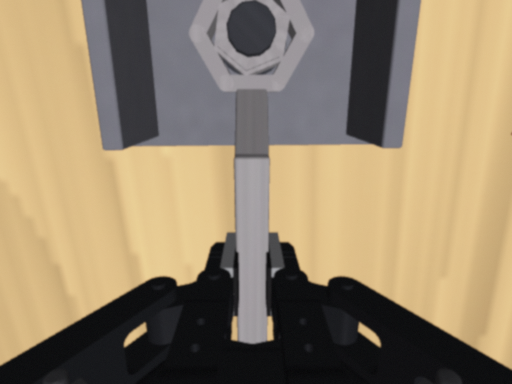

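The torque climbed steeply between -93° and -96° (0.18 → 1.05 → 1.59 N m), so that is the hard stop. It's now unloaded to about 0 N m with the nut still there. Release, lift and look.

```bash
python3 - <<'E'
from h import *
bot.set_gripper(0.6); s=st()
p=s["eef_pos"]
bot.move_straight([p[0],p[1],110],120); bot.hold(.3); st(); snap("wrist","p")
im=cv2.imread("pics/p.png")[40:170,170:340];cv2.imwrite("pics/pc.png",cv2.resize(im,None,fx=4.5,fy=4.5,interpolation=cv2.INTER_CUBIC))
E
```

```text
t41.24 p [489.3  54.9  24.3] F [-0.6 -0.5 -0.5] M [-0.09  0.01  0.03] g0.598 yaw-0.053
t42.41 p [489.   54.9 109.5] F [ 1.  -0.8 -0.4] M [ 0.05  0.02 -0.03] g0.600 yaw-0.052
```

View pics/p.png

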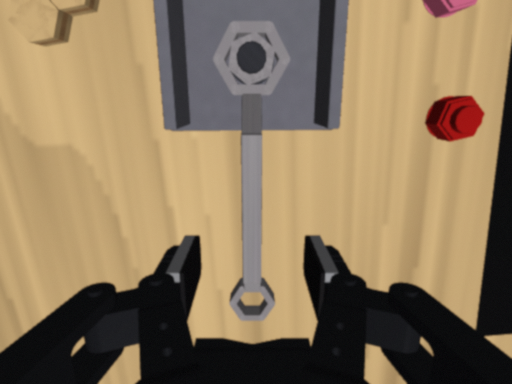

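View pics/pc.png

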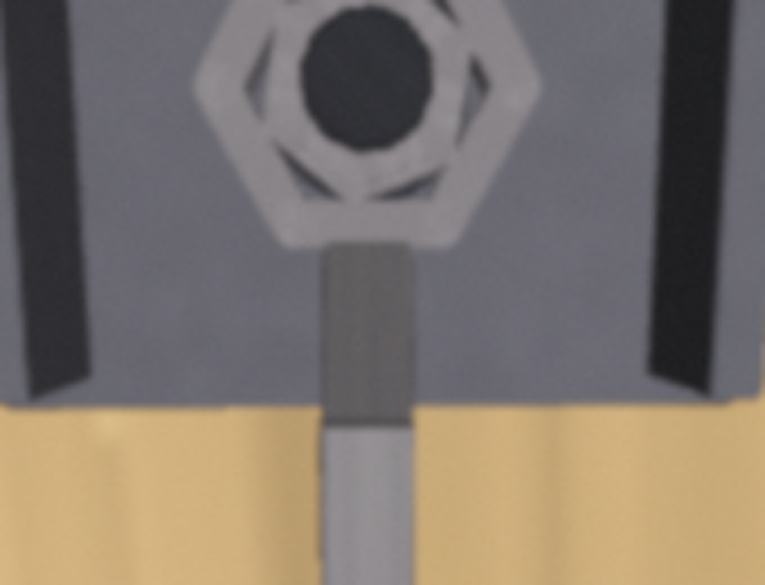

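The spanner stays on the nut, centred between the cheeks (ring at (252,58), small ring at (252,299)), and the fingers are clear. Next I'll check the nut's angle, the ring centre and the tilt numerically, plus a scene view for the bystanders.

```bash
python3 - <<'E'
from h import *
im=cv2.imread("pics/p.png")[15:105,205:300];cv2.imwrite("pics/p_z.png",cv2.resize(im,None,fx=6,fy=6,interpolation=cv2.INTER_CUBIC))
for n,u,z in(("ring top",(252,58),21),("small hole",(252,299.5),10)): print(n,plane("p",u,z).round(1))
l,r=plane("p",(213.5,58),21),plane("p",(290.5,58),21);print("dia@21",np.linalg.norm(l-r).round(1))
snap("top","q_top");snap("scene","q_scene")
a=cv2.imread("pics/a_top.png");b=cv2.imread("pics/q_top.png");d=cv2.absdiff(a,b).max(2)
cv2.imwrite("pics/q_d.png",cv2.resize(np.vstack([b[100:300,60:460]]),None,fx=2,fy=2))
E
```

```text
ring top [494.7 155.1  21. ]
small hole [484.1 -45.2  10. ]
dia@21 52.8
```

View pics/p_z.png

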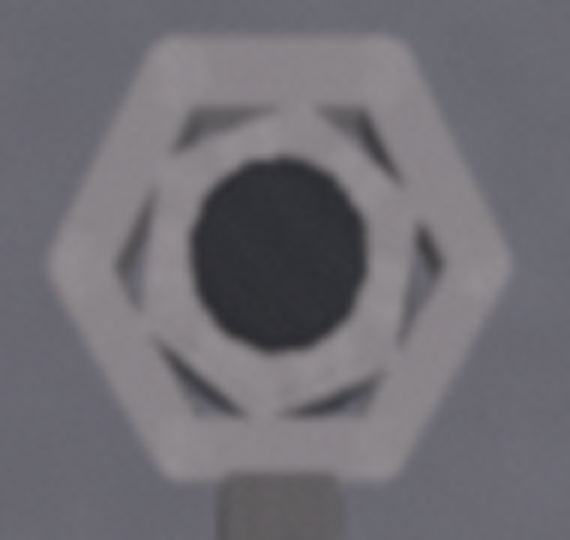

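View pics/q_scene.png

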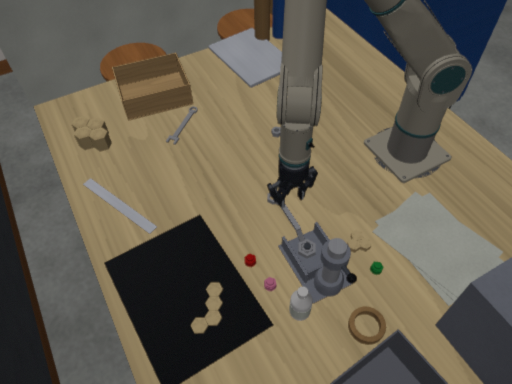

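```bash
python3 - <<'E'
from h import *
f=lambda u,v,z: plane("p",(u/6+205-.4,v/6+15-.4),z)[:2]
for z in(23,):
  for a,b in(((165,165),(398,350)),((148,322),(410,192)),((288,105),(262,412)),((153,205),(143,300)),((165,350),(238,412)),((412,225),(398,335)),((288,412),(375,375)),((180,152),(270,108)),((330,115),(398,185))):
    d=f(*b,z)-f(*a,z);an=np.degrees(np.arctan2(d[1],d[0]));L=np.linalg.norm(d)
    print(L.round(1),"normal", round(((an-90+(30 if L>25 else 0))%60)-120,1))
d=np.array([484.1,-45.2])-[494.7,155.1];print("spanner yaw",np.degrees(np.arctan2(d[1],d[0])))
E
```

```text
32.7 normal -99.3
32.7 normal -98.4
32.3 normal -98.3
10.0 normal -70.7
10.7 normal -71.9
11.7 normal -69.8
10.8 normal -71.1
11.0 normal -69.2
10.5 normal -75.8
spanner yaw -93.02930228439428
```

The nut's edges read -71.4° on average, against -71° to -72° measured at the stop. The ring centre is 0.8 mm from the nut axis. Bystanders are at the same pixels in the scene view. Handing in.

```bash
python3 - <<'E'
from h import *
st(); bot.job_done()
E
```

```text
t42.56 p [489.2  54.9 109.8] F [-0.1 -0.2  0.3] M [-0.02  0.04  0.03] g0.598 yaw-0.052
the job is handed in; nothing more can be done
```

I tightened the nut to its stop with the big ring and handed the job in at 42.6 s. It took four clockwise strokes, with the spanner lifted and reseated between them. The spanner is left on the nut, released, with the gripper about 85 mm higher.

**Last checks**
- **At the stop:** on the last push, torque rose steeply from 0.18 to 1.59 N m over about 3° of turn. The nut's flats read about -71.4° after release, against -71° to -72° when loaded at the stop. The rougher corner readings gave about -69°, which is still within the 0.1 rad (5.7°) limit.
- **Ring seated:** its centre is about 0.8 mm from the nut axis. I took the height and tilt from the TCP height at release (24.3 mm, the same as when first fully seated) and from the picture, not from a separate measurement.
- **Other things:** they looked unmoved in the scene view, which I judged by eye.

**What went wrong on the way**
- **Cam-over:** on the third stroke the ring slipped over the nut's corners after the nut had reached the stop.
- **Jamming:** the ring then jammed and dragged the nut back about 22° when I backed off. I pushed it to the stop again and eased off only until the torque was near zero before releasing. As a result the ring still sits turned about 22° against the nut, more than the stated 10° of free play.

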